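# Zero the rolling mill, back it off half a turn and offer up the copper bar

### The job

Set the bench rolling mill for the copper bar: turn the T-handle on top clockwise (seen from above) until the rolls meet and it will go no further, then back it off half a turn. After that slide the bar along the feed table, flat against the fence, until its front end is stopped by the rolls, and leave the other things on the bench where they are.

Things in the scene. Friction and masses are not known exactly. Their poses are not given: they have to be found in the camera images.
- mill: Teal bench rolling mill, bolted down. Origin: centre of its underside, on the bench; z up, +x the feed direction (feed table on the -x side), y along the rolls. Base 150 x 200 mm; frame x -45..45, y -81..81, 201 high, gear cover 56 x 130 and dial plate (diameter 50) on it up to z 218. On the +y side a grey gear guard (to y 116) and a fixed crank, ending at about (112, 238, 134).
- nip (a point): Mill (0, 0, 100) mm, axes as the mill's: top of the fixed lower roll, midway along it, in the plane of both roll axes. The rolls are steel, diameter 50, between side housings (inner faces y -53 and 53); the handle raises the upper one.
- fence (a point): Mill (-95, -16, 100) mm, axes as the mill's: foot of the fence's face, mid-length. Fence: dark steel strip on the feed table, 130 long (mill x -160..-30), 8 wide, 8 high above the table; its face looks to mill +y. A bar lying against it has its centre line at mill y -1. Feed table: aluminium plate, top at z 100, mill x -200..-28, y -30..66.
- handle_axis (a point): Mill (0, 0, 245) mm, does not turn: middle of the T-handle's level cross rod, on its vertical axis. Rod: steel, diameter 12, 150 mm between the centres of two balls of diameter 24 (one red, one black); hub diameter 30, z 234..256. The rod's underside (z 239) is 27 mm above the gear cover.
- handle (a joint): Angle of the T-handle, rad: 0 = the rolls touch (hard stop: come to it slowly, the force rises steeply), growing anticlockwise seen from above as the rolls open, 8 mm per turn (9 rad at most). At 0 the red ball is at the mill's +y, the black one at -y. It stays where left; 3 to 4 N sideways on the rod 40 to 45 mm from the axis turns it: a fingertip can push it round.
- bar: Loose copper bar, 100 x 30 x 5 mm, about 0.13 kg, lying on the feed table, askew by up to 0.4 rad and clear of the fence and the rolls. Origin: centre of its underside; x along its length, roughly the mill's +x.
- bar_end (a point): Middle of the bar's front end face (the end nearest the rolls): bar (50, 0, 2.5) mm. With the rolls opened half a turn (4 mm) the bar is stopped when this point is about 7 mm short of the nip in mill x.
- oiler: Bystander: yellow oil bottle with a red cap, diameter 52, 170 mm high, standing on the +y side of the feed table. Origin: centre of its underside.
- tin: Bystander: round tin, diameter 68, 75 mm high, standing behind the end of the feed table. Origin: centre of its underside.
- hammer: Bystander: hammer lying on the bench on the mill's -y side, 220 mm long along its x (its +x, the head, towards the mill's -x), below 30 mm high. Origin: middle of its length, on the bench.
- spanner: Bystander: steel spanner lying flat behind the mill (+x side), lying across the feed direction, 180 mm long along its x, 8 mm thick. Origin: middle of its length, on the bench.
Not all that is in view belongs to the job. There is more than one size of the bar; the one meant has the size given above.

How it is judged:
By the outcome, as a careful person would: the job done as asked, in the order asked, and still so for the second after the job is handed in, with the robot touching nothing.
It also fails if it takes over 64 s, if anything falls off the work surface, if the arm or the gripper's body presses on something with over 40 N, if the wrist force passes 120 N, or if a joint passes its speed limit or range.

### The arm

A 6-joint arm with a two-finger parallel gripper is mounted at the origin on the work surface. World frame = base frame: x ahead of the robot, y to its left, z up, the work surface at z = 0. Lengths are in m, angles in rad, forces in N, time in s.
With the tool pointing down it reaches from about 0.35 to 0.85 m from the base axis. Payload 8.1 kg.
Tool frame: the origin (TCP) lies at the centre of the arm's flange, where the gripper is bolted on; the fingertips stand 186 mm ahead of it and the grasp point (between the pads) lies 167 mm ahead of it; z points along the fingers, y is the line along which they close (so a half turn about z gives the same grasp; the last joint's range is limited). The gripper opens to 93 mm and grips with 3 to 60 N. Pads are 15 mm wide; open, the fingers measure 128 mm over their backs; the gripper's body (75 mm by 188 mm) begins 65 mm behind the grasp point.
Start: joints at [-1.199, 0.13, 1.488, -0, 1.523, -0.085], TCP at [0.265, -0.538, 0.405] pointing down, gripper open.
Joint ranges: [-2.96, 2.96], [-0.89, 2.26], [0.02, 2.5], [-1.34, 4.48], [0, 2.73], [-2.66, 2.66]. Speed limits (rad/s): [2.39, 2.39, 2.79, 3.14, 3.14, 3.14].

### API

Orientations are given as a rotation vector (axis times angle).
In Python, from plant import robot gives the robot as it stands.
- The arm moves only by the tool apply_moves, never from a script. Its argument "series" is a list of rows, each a list of 2 entries, a list of its own where there are three numbers: the shift along the tool's x, y, z in mm, then the turn, a rotation vector about the tool's x, y, z in rad. A call has 1 to 12 rows; each row shifts and turns the commanded pose from where the row before left it, along the tool's axes as they then stand; what a row does not reach is not made up. A row lasts 1/12 s, in which the tool goes at most 41.7 mm and 7.16 degrees, less where a joint would pass 70% of its speed; a pose out of reach is approached as far as the arm can. A call is refused whole if a number of a shift passes 41.7 or a number of a turn 0.125, either way. A call with a gripper value outside its range is refused whole. "claw" is the opening, from 0 (shut) to 1 (fully open), set as the call begins (left out, the last holds). The fingers move at their own pace and stop on an object; "newtons" is the grip in N (left out, the last holds). Time passes only in rows, so rows that do not move let the fingers close. It gives the time, the measured TCP pose, the force, the opening and the grip force at its end, in the units of the state.
- robot.read_state(): the state, without advancing time (a new reading comes with each control period).
- robot.read_camera(name): name is "side" or "top" or "wrist"; returns (picture, depth): 420x560x3 uint8, blue, green, red; 420x560 float32, m along the optical axis (not along the pixel's ray), 0 where there is no reading.
- robot.calibration(name): a dict with "fx", "fy", "cx", "cy" (pixels), "extrinsics" (4x4, takes a point from world to camera coordinates). Camera axes: x right, y down, z forward; pixel columns grow to the right and rows downward; lengths in m; the calibration is good to about 2 mm. A picture is of the moment at which its call begins: read the wrist's pose just before it. calibration takes no time and is no camera call; for the wrist camera it gives the pose at the moment of the call.
- robot.close_job(): hands the job in; it is judged then, once.
The state is a dict: "t": time; "q": joint angles; "dq": joint speeds; "joint_torque": joint torques, N m; "tool_pos": TCP position; "orientation": TCP orientation; "force": force on the tool from outside, world axes, zero at the start; "wrist_torque": the same for the moment, N m; "opening": finger opening in m; "gripper_force": force on a finger pad.
Only numpy, scipy, OpenCV 4.12 (cv2) and the standard library are available. Lean on these libraries where they do the work, as an engineer would, in place of code of your own. Each camera call takes 0.05 s, during which the arm holds its last target. There are 200 camera calls.

## Working session

There is one attempt and no reset: what is moved stays moved. The work goes in short steps, Python scripts to look and compute and a tool call to move; the robot and the scene stay as the last step left them, time stands still between calls to the robot, and variables do not carry over. Pictures are saved under pics/ and viewed, at most 10 in all, crops included, and the job is handed in when it is done.

Besides the shell and the picture viewer there is one more tool, called after ">>>" as name(argument=value, ...), one argument or row to a line, values as JSON. apply_moves: Moves the arm, as the interface text tells. Its arguments: {"type":"object","properties":{"series":{"type":"array"},"claw":{"type":"number"},"newtons":{"type":"number"}},"required":["series"]}

```bash
ls; mkdir -p pics; python3 - <<'E'
from plant import robot
import cv2,numpy as np
s=robot.read_state();print(s['t'],s['tool_pos'],s['orientation'])
for n in ['side','top']:
    p,d=robot.read_camera(n);cv2.imwrite(f'pics/{n}0.png',p);np.savez(f'{n}0.npz',p=p,d=d,**robot.calibration(n))
    c=robot.calibration(n);print(n,c['fx'],c['cx'],c['cy'],np.round(c['extrinsics'],3).tolist())
print(robot.read_state()['t'])
E
```

```text
pics
0.0 [ 0.26459262 -0.53826117  0.403698  ] [-3.05824448e+00 -7.10920016e-01  4.03411641e-04]
side 458.5547087783304 276.81602095101874 211.0252117289446 [[0.504, 0.864, -0.002, -0.293], [0.581, -0.34, -0.739, -0.203], [-0.639, 0.372, -0.673, 1.348], [0.0, 0.0, 0.0, 1.0]]
top 400.52945293556564 273.6137664024418 210.79553213224932 [[0.029, -0.999, 0.024, -0.004], [-0.995, -0.031, -0.096, 0.589], [0.097, -0.021, -0.995, 0.91], [0.0, 0.0, 0.0, 1.0]]
0.1
```

View pics/top0.png

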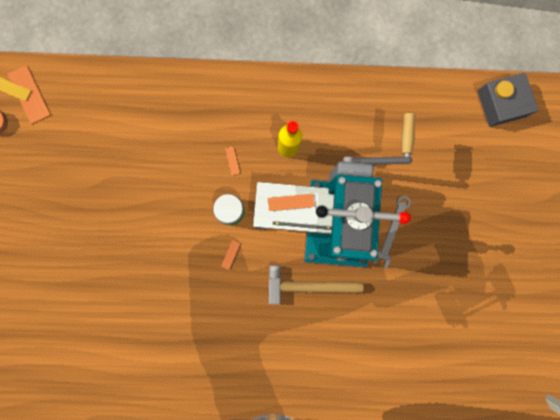

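View pics/side0.png

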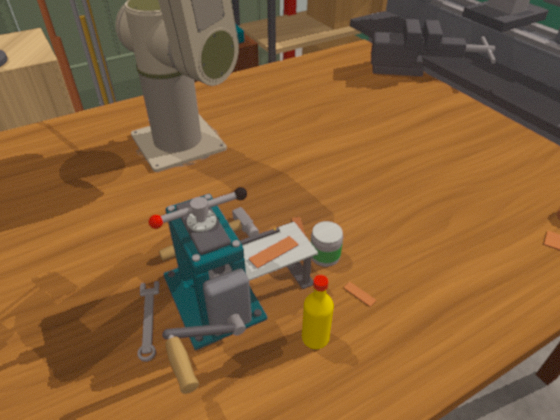

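The top view shows the mill at about (358,215). The red ball is at (405,217), the black ball at (321,211), and the feed table at (293,206). Mill +x runs to the image right and +y runs up, so the handle angle is about 3π/2.

Things that could be taken for the bar:
- (291,203): lies on the feed table. I choose this one and will check its size.
- (232,160) and (231,255): small offcuts on the bench.
- (30,95): the large piece at the far left.

```bash
cat > h.py <<'E'
import numpy as np,cv2
def ray(c,uv,z):
    E=np.array(c['extrinsics']);R,t=E[:3,:3],E[:3,3];o=-R.T@t
    uv=np.atleast_2d(uv).astype(float)
    d=np.c_[(uv[:,0]-c['cx'])/c['fx'],(uv[:,1]-c['cy'])/c['fy'],np.ones(len(uv))]@R
    return o+d*((z-o[2])/d[:,2])[:,None]
def proj(c,P):
    E=np.array(c['extrinsics']);q=np.atleast_2d(P)@E[:3,:3].T+E[:3,3]
    return np.c_[q[:,0]/q[:,2]*c['fx']+c['cx'],q[:,1]/q[:,2]*c['fy']+c['cy']]
def blob(p,lo,hi,box,n=1):
    h=cv2.cvtColor(p,cv2.COLOR_BGR2HSV);m=cv2.inRange(h,lo,hi);k=np.zeros_like(m);x0,y0,x1,y1=box;k[y0:y1,x0:x1]=m[y0:y1,x0:x1]
    return max(cv2.findContours(k,cv2.RETR_EXTERNAL,cv2.CHAIN_APPROX_NONE)[0],key=cv2.contourArea)
def rect(c,cnt,z):
    P=ray(c,cnt[:,0,:],z)[:,:2]*1000
    return cv2.minAreaRect(P.astype(np.float32))
E
python3 - <<'E'
from h import *
c=np.load('top0.npz');p=c['p'];d=c['d']
def cen(k):return cv2.minEnclosingCircle(k)
r=blob(p,(0,180,90),(8,255,255),(390,200,420,235));b=blob(p,(0,0,0),(180,255,60),(310,200,330,222))
for k,n in((r,'red'),(b,'black')):
    ce,ra=cen(k);print(n,ce,ra,ray(c,ce,.245))
t=blob(p,(0,0,150),(180,60,255),(250,175,335,240));print('table',rect(c,t,.1),cv2.boundingRect(t))
bar=blob(p,(5,120,60),(20,255,255),(262,185,322,220));print('bar',rect(c,bar,.105),cv2.boundingRect(bar))
f=blob(p,(0,0,0),(180,120,90),(265,215,332,236));print('fence',rect(c,f,.108),cv2.boundingRect(f))
h=blob(p,(80,120,40),(100,255,255),(300,165,390,270));print('teal',cv2.boundingRect(h))
for n,box,z,lo,hi in(('oiler',(275,115,305,160),.17,(0,180,90),(6,255,255)),('tin',(205,190,246,226),.075,(0,0,140),(180,70,255))):
    k=blob(p,lo,hi,box);ce,ra=cen(k);print(n,ce,ra,ray(c,ce,z))
a=np.hstack([cv2.resize(p[150:280,200:440],None,fx=3.3,fy=3.3)]);cv2.imwrite('pics/c1.png',a)
E
```

```text
red (404.5, 217.5) 6.5193023681640625 [[ 0.56307355 -0.21947408  0.245     ]]
black (321.5, 211.3333282470703) 5.069066524505615 [[ 0.56964218 -0.06862666  0.245     ]]
table ((591.0545654296875, -30.08587646484375), (173.86207580566406, 97.35330200195312), 86.73979187011719) (253, 182, 82, 51)
bar ((601.9492797851562, -21.593448638916016), (27.6776065826416, 97.2332992553711), 7.295192718505859) (268, 194, 46, 16)
fence ((574.2784423828125, -88.22702026367188), (2.1541876792907715, 15.074092864990234), 1.7528024911880493) (318, 215, 8, 2)
teal (305, 217, 72, 50)
oiler (292.0, 126.63636016845703) 5.724489212036133 [[ 0.74797686 -0.01626516  0.17      ]]
tin (227.6219482421875, 208.3780517578125) 14.74485969543457 [[0.58668928 0.11639344 0.075     ]]
```

View pics/c1.png

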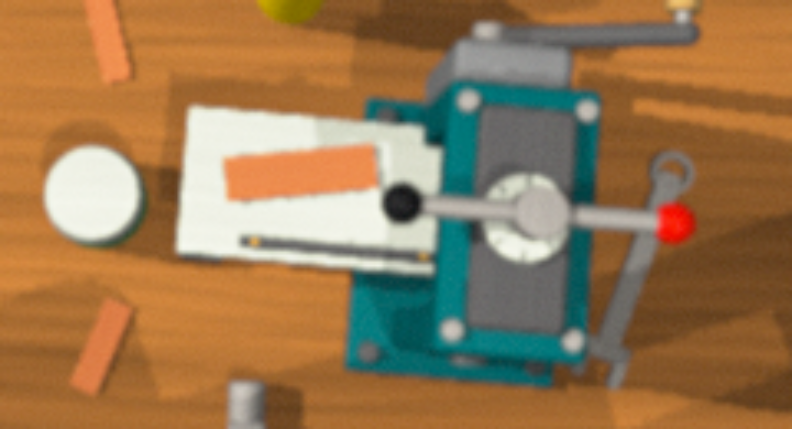

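The bar on the table at (291,203) measures 97 x 28 mm, so it is the one meant. The handle is at about 4.73 rad, the axis at (566,-144) mm and the mill yaw about -93°.

My plan is to straddle the hub with both fingers and spin the tool about the handle axis.

>>> apply_moves(
  series=[
    [[0,0,-38],[0,0,0]],
    [[0,0,-38],[0,0,0]],
    [[31.8,-15.8,0],[0,0,0]],
    [[31.8,-15.8,0],[0,0,0]],
    [[31.8,-15.8,0],[0,0,0]],
    [[31.8,-15.8,0],[0,0,0]],
    [[31.8,-15.8,0],[0,0,0]],
    [[31.8,-15.8,0],[0,0,0]],
    [[31.8,-15.8,0],[0,0,0]],
    [[31.8,-15.8,0],[0,0,0]],
    [[31.8,-15.8,0],[0,0,0]],
    [[31.8,-15.8,0],[0,0,0]],
  ],
  claw=0.54,
)

```text
t: 1.1
tool_pos: [0.4811, -0.2548, 0.4804]
orientation: [-3.06, -0.711, 0.001]
force: [-0.1, -0.2, 0.2]
opening: 0.0501
gripper_force: 0.0
```

>>> apply_moves(
  series=[
    [[31.8,-15.8,0],[0,0,0]],
    [[31.8,-15.8,0],[0,0,0]],
    [[31.8,-15.8,0],[0,0,0]],
    [[31.8,-15.8,0],[0,0,0]],
    [[0,0,0],[0,0,-0.12]],
    [[0,0,0],[0,0,-0.12]],
    [[0,0,0],[0,0,-0.12]],
    [[0,0,0],[0,0,-0.12]],
    [[0,0,0],[0,0,-0.12]],
    [[0,0,0],[0,0,-0.12]],
    [[0,0,0],[0,0,-0.12]],
    [[0,0,0],[0,0,-0.12]],
  ],
)

```text
t: 2.1
tool_pos: [0.5666, -0.1435, 0.4801]
orientation: [-2.379, -2.05, 0.001]
force: [0.3, 0.2, -0.6]
opening: 0.0503
gripper_force: 0.0
```

>>> apply_moves(
  series=[
    [[0,0,0],[0,0,-0.12]],
    [[0,0,0],[0,0,-0.12]],
    [[0,0,0],[0,0,-0.12]],
    [[0,0,0],[0,0,-0.12]],
    [[0,0,0],[0,0,-0.12]],
    [[0,0,0],[0,0,-0.12]],
    [[0,0,0],[0,0,-0.12]],
    [[0,0,0],[0,0,-0.12]],
    [[0,0,0],[0,0,-0.12]],
    [[0,0,0],[0,0,-0.12]],
    [[0,0,0],[0,0,-0.12]],
    [[0,0,0],[0,0,-0.12]],
  ],
)

```text
t: 3.1
tool_pos: [0.5666, -0.1436, 0.4801]
orientation: [-0.436, -3.11, -0.0]
force: [0.8, -0.8, -0.3]
opening: 0.0501
gripper_force: 0.0
```

>>> apply_moves(
  series=[
    [[0,0,0],[0,0,-0.12]],
    [[0,0,0],[0,0,-0.12]],
    [[0,0,0],[0,0,-0.12]],
    [[0,0,0],[0,0,-0.12]],
    [[0,0,0],[0,0,-0.12]],
    [[0,0,0],[0,0,-0.12]],
    [[0,0,0],[0,0,-0.12]],
    [[0,0,0],[0,0,-0.12]],
    [[0,0,0],[0,0,0]],
    [[0,0,0],[0,0,0]],
  ],
)

```text
t: 3.93
tool_pos: [0.5666, -0.1436, 0.4803]
orientation: [1.035, -2.966, -0.001]
force: [0.6, -0.0, 0.2]
opening: 0.0502
gripper_force: 0.0
```

```bash
cat >> h.py <<'E'
from scipy.spatial.transform import Rotation as Ro
def where(s,tgt=None):
    R=Ro.from_rotvec(s['orientation']).as_matrix();x=R[:,0]
    print('t %.2f pos'%s['t'],np.round(np.array(s['tool_pos'])*1000,1),'yaw %.1f tilt %.2f'%(np.degrees(np.arctan2(x[1],x[0])),np.degrees(np.arccos(-R[2,2]))),'q6 %.3f'%s['q'][5],'open %.4f'%s['opening'],'F',np.round(s['force'],1),'M',np.round(s['wrist_torque'],2))
    if tgt is not None: print('tool shift',np.round(R.T@(np.array(tgt)-np.array(s['tool_pos'])*1000),1))
E
python3 - <<'E'
from h import *
from plant import robot
where(robot.read_state(),(566.4,-144,415))
p,d=robot.read_camera('wrist');cv2.imwrite('pics/w1.png',p);where(robot.read_state())
E
```

```text
t 3.93 pos [ 566.6 -143.6  480.3] yaw -141.5 tilt 0.05 q6 -2.578 open 0.0502 F [ 0.6 -0.   0.2] M [ 0.1  -0.16 -0.03]
tool shift [ 0.4 -0.3 65.3]
t 3.98 pos [ 566.6 -143.6  480.4] yaw -141.6 tilt 0.04 q6 -2.578 open 0.0502 F [0.7 0.6 0.4] M [ 0.09 -0.07 -0.02]
```

View pics/w1.png

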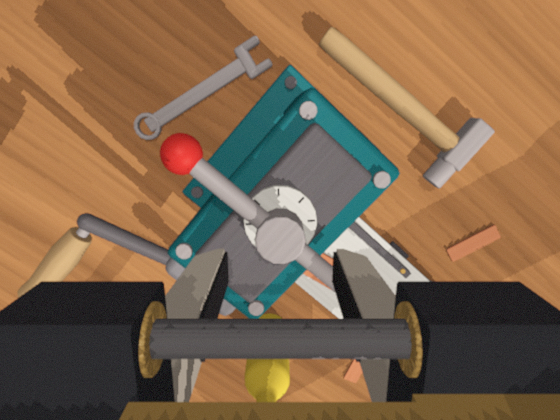

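The wrist view shows the hub at (280,240), with the fingers either side of it and the rod running diagonally between them. That leaves room to descend.

>>> apply_moves(
  series=[
    [[0,0,22],[0,0,0]],
    [[0,0,22],[0,0,0]],
    [[0,0,21],[0,0,0]],
    [[0,0,0],[0,0,0]],
    [[0,0,0],[0,0,0.05]],
    [[0,0,0],[0,0,0.05]],
    [[0,0,0],[0,0,0.05]],
    [[0,0,0],[0,0,0.05]],
    [[0,0,0],[0,0,0.05]],
    [[0,0,0],[0,0,0.05]],
    [[0,0,0],[0,0,0.05]],
    [[0,0,0],[0,0,0.05]],
  ],
)

```text
t: 4.98
tool_pos: [0.5668, -0.1436, 0.417]
orientation: [-0.423, 3.112, -0.001]
force: [-0.4, 0.8, -0.9]
opening: 0.0503
gripper_force: 2.4
```

```bash
python3 - <<'E'
from h import *
from plant import robot
where(robot.read_state())
p,d=robot.read_camera('top');c=robot.calibration('top');cv2.imwrite('pics/t2.png',p)
k=blob(p,(0,180,90),(8,255,255),(310,150,430,280));ce,ra=cv2.minEnclosingCircle(k);P=ray(c,ce,.245)[0]*1000;print(P,np.degrees(np.arctan2(P[1]+144,P[0]-566.4)))
E
```

```text
t 4.98 pos [ 566.8 -143.6  417. ] yaw -164.5 tilt 0.05 q6 -2.177 open 0.0503 F [-0.4  0.8 -0.9] M [ 0.12 -0.1   0.14]Traceback (most recent call last):
  File "<stdin>", line 5, in <module>
  File "h.py", line 12, in blob
    return max(cv2.findContours(k,cv2.RETR_EXTERNAL,cv2.CHAIN_APPROX_NONE)[0],key=cv2.contourArea)
ValueError: max() iterable argument is empty
```

>>> apply_moves(
  series=[
    [[0,0,0],[0,0,0.12]],
    [[0,0,0],[0,0,0.12]],
    [[0,0,0],[0,0,0.12]],
    [[0,0,0],[0,0,0.12]],
    [[0,0,0],[0,0,0.12]],
    [[0,0,0],[0,0,0.12]],
    [[0,0,0],[0,0,0.12]],
    [[0,0,0],[0,0,0.12]],
    [[0,0,0],[0,0,0.12]],
    [[0,0,0],[0,0,0.12]],
    [[0,0,0],[0,0,0.12]],
    [[0,0,0],[0,0,0.12]],
  ],
)

```text
t: 6.03
tool_pos: [0.5666, -0.1433, 0.4169]
orientation: [-1.736, -2.618, -0.001]
force: [-1.6, 3.1, 1.0]
opening: 0.0503
gripper_force: 2.7
```

>>> apply_moves(
  series=[
    [[0,0,0],[0,0,0.12]],
    [[0,0,0],[0,0,0.12]],
    [[0,0,0],[0,0,0.12]],
    [[0,0,0],[0,0,0.12]],
    [[0,0,0],[0,0,0.12]],
    [[0,0,0],[0,0,0.12]],
    [[0,0,0],[0,0,0.12]],
    [[0,0,0],[0,0,0.12]],
    [[0,0,0],[0,0,0.12]],
    [[0,0,0],[0,0,0.12]],
    [[0,0,0],[0,0,0.12]],
    [[0,0,0],[0,0,0.12]],
  ],
)

```text
t: 7.03
tool_pos: [0.5669, -0.143, 0.4169]
orientation: [-3.031, -0.824, -0.002]
force: [0.4, 3.4, 0.3]
opening: 0.0502
gripper_force: 2.8
```

>>> apply_moves(
  series=[
    [[0,0,0],[0,0,0.1]],
    [[0,0,0],[0,0,0.1]],
    [[0,0,0],[0,0,0.1]],
    [[0,0,0],[0,0,0.1]],
    [[0,0,0],[0,0,0.1]],
    [[0,0,0],[0,0,0.1]],
    [[0,0,0],[0,0,0.1]],
    [[0,0,0],[0,0,0.1]],
    [[0,0,0],[0,0,0.1]],
    [[0,0,0],[0,0,0.1]],
  ],
)

```text
t: 7.87
tool_pos: [0.567, -0.1431, 0.417]
orientation: [-3.055, 0.729, -0.002]
force: [0.7, 3.6, 0.2]
opening: 0.05
gripper_force: 2.8
```

```bash
python3 - <<'E'
from h import *
from plant import robot
where(robot.read_state())
p,d=robot.read_camera('wrist');cv2.imwrite('pics/w2.png',p)
p,d=robot.read_camera('side');cv2.imwrite('pics/s2.png',p[130:360,100:400])
E
```

```text
t 7.87 pos [ 567.  -143.1  417. ] yaw -26.8 tilt 0.10 q6 1.704 open 0.0500 F [0.7 3.6 0.2] M [ 0.48 -0.26  0.15]
```

View pics/w2.png

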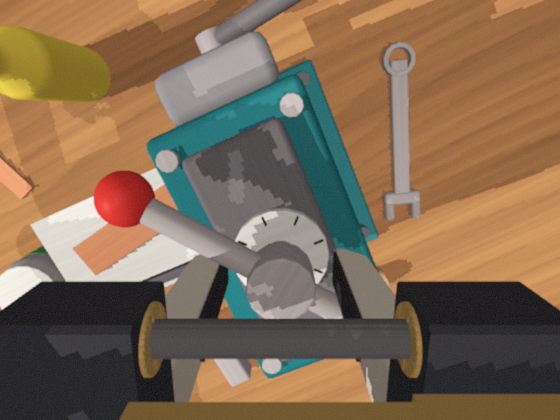

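The wrist view shows the red ball at (123,197), about 35° short of mill +y. I'll approach the stop slowly from here.

>>> apply_moves(
  series=[
    [[0,0,0],[0,0,0.05]],
    [[0,0,0],[0,0,0.05]],
    [[0,0,0],[0,0,0.05]],
    [[0,0,0],[0,0,0.05]],
    [[0,0,0],[0,0,0.05]],
    [[0,0,0],[0,0,0.05]],
    [[0,0,0],[0,0,0.05]],
    [[0,0,0],[0,0,0.04]],
    [[0,0,0],[0,0,0.04]],
    [[0,0,0],[0,0,0.03]],
  ],
)

```text
t: 8.8
tool_pos: [0.5668, -0.1433, 0.4168]
orientation: [-2.813, 1.396, -0.001]
force: [-0.6, 1.7, 2.0]
opening: 0.0503
gripper_force: 2.5
```

```bash
python3 -c "
from h import *
from plant import robot
where(robot.read_state())"
```

```text
t 8.80 pos [ 566.8 -143.3  416.8] yaw -52.8 tilt 0.06 q6 2.157 open 0.0503 F [-0.6  1.7  2. ] M [ 0.59 -0.11  0.17]
```

>>> apply_moves(
  series=[
    [[0,0,0],[0,0,0.015]],
    [[0,0,0],[0,0,0.015]],
    [[0,0,0],[0,0,0.015]],
  ],
)

```text
t: 9.05
tool_pos: [0.5668, -0.1434, 0.4165]
orientation: [-2.781, 1.46, -0.001]
force: [0.4, 3.2, 3.4]
opening: 0.0504
gripper_force: 2.5
```

```bash
python3 -c "
from h import *
from plant import robot
where(robot.read_state())"
```

```text
t 9.05 pos [ 566.8 -143.4  416.5] yaw -55.4 tilt 0.06 q6 2.202 open 0.0504 F [0.4 3.2 3.4] M [ 0.82 -0.05  0.16]
```

>>> apply_moves(
  series=[
    [[0,0,0],[0,0,0.015]],
    [[0,0,0],[0,0,0.015]],
    [[0,0,0],[0,0,0.015]],
  ],
)

```text
t: 9.3
tool_pos: [0.5667, -0.1434, 0.416]
orientation: [-2.746, 1.525, -0.0]
force: [0.8, 3.9, 3.5]
opening: 0.0501
gripper_force: 2.6
```

```bash
python3 -c "
from h import *
from plant import robot
where(robot.read_state())"
```

```text
t 9.30 pos [ 566.7 -143.4  416. ] yaw -58.1 tilt 0.03 q6 2.249 open 0.0501 F [0.8 3.9 3.5] M [ 0.85 -0.2   0.1 ]
```

>>> apply_moves(
  series=[
    [[0,0,0],[0,0,0.015]],
    [[0,0,0],[0,0,0.015]],
    [[0,0,0],[0,0,0.015]],
  ],
)

```text
t: 9.55
tool_pos: [0.5667, -0.1435, 0.4158]
orientation: [-2.711, 1.587, -0.0]
force: [-0.1, 5.2, 4.0]
opening: 0.0504
gripper_force: 2.6
```

```bash
python3 -c "
from h import *
from plant import robot
where(robot.read_state())"
```

```text
t 9.55 pos [ 566.7 -143.5  415.8] yaw -60.7 tilt 0.01 q6 2.294 open 0.0504 F [-0.1  5.2  4. ] M [ 0.97 -0.27  0.15]
```

>>> apply_moves(
  series=[
    [[0,0,0],[0,0,0.015]],
    [[0,0,0],[0,0,0.015]],
  ],
)

```text
t: 9.72
tool_pos: [0.5667, -0.1435, 0.4158]
orientation: [-2.687, 1.628, -0.0]
force: [1.0, 4.9, 3.8]
opening: 0.0507
gripper_force: 2.6
```

```bash
python3 -c "
from h import *
from plant import robot
where(robot.read_state())"
```

```text
t 9.72 pos [ 566.7 -143.5  415.8] yaw -62.4 tilt 0.01 q6 2.325 open 0.0507 F [1.  4.9 3.8] M [ 0.95 -0.26  0.14]
```

>>> apply_moves(
  series=[
    [[0,0,0],[0,0,0.015]],
    [[0,0,0],[0,0,0.015]],
  ],
)

```text
t: 9.88
tool_pos: [0.5667, -0.1434, 0.4157]
orientation: [-2.662, 1.668, 0.0]
force: [0.8, 7.0, 3.1]
opening: 0.0501
gripper_force: 6.4
```

```bash
python3 -c "
from h import *
from plant import robot
where(robot.read_state())"
```

```text
t 9.88 pos [ 566.7 -143.4  415.7] yaw -64.1 tilt 0.03 q6 2.354 open 0.0501 F [0.8 7.  3.1] M [ 1.16 -0.24  0.38]
```

>>> apply_moves(
  series=[
    [[0,0,0],[0,0,0.012]],
    [[0,0,0],[0,0,0]],
  ],
)

```text
t: 10.05
tool_pos: [0.5667, -0.1433, 0.4158]
orientation: [-2.652, 1.683, 0.0]
force: [1.0, 4.6, 4.1]
opening: 0.0504
gripper_force: 10.3
```

```bash
python3 -c "
from h import *
from plant import robot
where(robot.read_state())"
```

```text
t 10.05 pos [ 566.7 -143.3  415.8] yaw -64.8 tilt 0.03 q6 2.366 open 0.0504 F [1.  4.6 4.1] M [ 1.1  -0.24  0.64]
```

>>> apply_moves(
  series=[
    [[0,0,0],[0,0,0.012]],
    [[0,0,0],[0,0,0]],
  ],
)

```text
t: 10.22
tool_pos: [0.5667, -0.1433, 0.4158]
orientation: [-2.643, 1.698, 0.0]
force: [0.7, 5.2, 4.0]
opening: 0.0508
gripper_force: 17.3
```

```bash
python3 -c "
from h import *
from plant import robot
where(robot.read_state())"
```

```text
t 10.22 pos [ 566.7 -143.3  415.8] yaw -65.4 tilt 0.02 q6 2.378 open 0.0508 F [0.7 5.2 4. ] M [ 1.13 -0.27  0.95]
```

The torque rose from 0.15 to 0.95 N m, so the stop is reached. I'll release, lift and measure the rod at the stop.

>>> apply_moves(
  series=[
    [[0,0,0],[0,0,-0.06]],
    [[0,0,0],[0,0,-0.06]],
    [[0,0,-20],[0,0,0]],
    [[0,0,-25],[0,0,0]],
    [[0,0,-25],[0,0,0]],
    [[0,0,0],[0,0,0]],
    [[0,0,0],[0,0,0]],
  ],
)

```text
t: 10.8
tool_pos: [0.5667, -0.1444, 0.4872]
orientation: [2.738, -1.538, 0.005]
force: [1.4, -0.1, -0.5]
opening: 0.0503
gripper_force: 0.0
```

```bash
cat >> h.py <<'E'
def rod(robot,name,tag,lo=(0,180,70),hi=(8,255,255)):
    c=robot.calibration(name);p,d=robot.read_camera(name);cv2.imwrite(f'pics/{tag}.png',p)
    k=blob(p,lo,hi,(0,0,560,420));(u,v),ra=cv2.minEnclosingCircle(k)
    m=cv2.moments(k);u,v=m['m10']/m['m00'],m['m01']/m['m00']
    P=ray(c,(u,v),.245)[0]*1000;a=np.degrees(np.arctan2(P[1]+144,P[0]-566.4))
    print(name,(u,v),ra,P,'r %.1f'%np.hypot(P[0]-566.4,P[1]+144),'world angle %.1f'%a,cv2.boundingRect(k))
E
python3 - <<'E'
from h import *
from plant import robot
where(robot.read_state())
rod(robot,'wrist','w3');rod(robot,'side','s3')
E
```

```text
t 10.80 pos [ 566.7 -144.4  487.2] yaw -58.7 tilt 0.18 q6 2.258 open 0.0503 F [ 1.4 -0.1 -0.5] M [ 0.14 -0.02 -0.02]
wrist (174.33500684618895, 164.26624068157614) 20.010560989379883 [ 643.17409181 -147.42716795  245.        ] r 76.9 world angle -2.6 (156, 146, 40, 38)
side (320.4848484848485, 282.21505376344084) 8.182945251464844 [801.6719644 -56.4340969 245.       ] r 251.0 world angle 20.4 (314, 275, 14, 16)
```

View pics/w3.png

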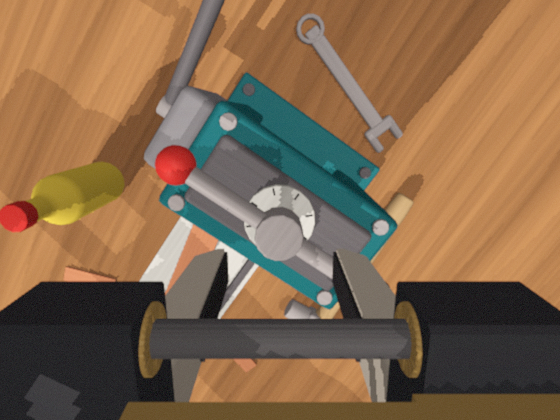

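The wrist view shows the red ball at (174,164), which is a world angle of -2.6°, or mill +y. That agrees with the stop, at angle 0. I'll swing to the other side of the rod, descend and push anticlockwise.

>>> apply_moves(
  series=[
    [[0,0,0],[0,0,-0.12]],
    [[0,0,0],[0,0,-0.12]],
    [[0,0,0],[0,0,-0.12]],
    [[0,0,0],[0,0,-0.12]],
    [[0,0,0],[0,0,-0.12]],
    [[0,0,0],[0,0,-0.12]],
    [[0,0,0],[0,0,-0.12]],
    [[0,0,0],[0,0,-0.12]],
    [[0,0,0],[0,0,-0.12]],
    [[0,0,0],[0,0,-0.12]],
    [[0,0,0],[0,0,-0.12]],
    [[0,0,0],[0,0,-0.12]],
  ],
)

```text
t: 11.9
tool_pos: [0.5664, -0.1438, 0.4834]
orientation: [-3.07, -0.659, 0.005]
force: [0.8, 0.2, 0.1]
opening: 0.0506
gripper_force: 0.0
```

>>> apply_moves(
  series=[
    [[0,0,0],[0,0,-0.12]],
    [[0,0,0],[0,0,-0.12]],
    [[0,0,0],[0,0,-0.12]],
    [[0,0,0],[0,0,0]],
    [[0,0,0],[0,0,0]],
  ],
)

```text
t: 12.32
tool_pos: [0.5665, -0.1437, 0.484]
orientation: [-2.908, -1.184, 0.003]
force: [-0.9, 0.9, -0.8]
opening: 0.0503
gripper_force: 0.0
```

```bash
python3 -c "
from h import *
from plant import robot
where(robot.read_state(),(566.6,-143.9,416))"
```

```text
t 12.32 pos [ 566.5 -143.7  484. ] yaw 44.3 tilt 0.15 q6 0.461 open 0.0503 F [-0.9  0.9 -0.8] M [ 0.03 -0.05  0.05]
tool shift [ 0.1  0.4 68. ]
```

>>> apply_moves(
  series=[
    [[0,0,23],[0,0,0]],
    [[0,0,23],[0,0,0]],
    [[0,0,22],[0,0,0]],
    [[0,0,0],[0,0,0]],
    [[0,0,0],[0,0,-0.06]],
    [[0,0,0],[0,0,-0.06]],
    [[0,0,0],[0,0,-0.06]],
    [[0,0,0],[0,0,-0.06]],
    [[0,0,0],[0,0,-0.1]],
    [[0,0,0],[0,0,-0.1]],
    [[0,0,0],[0,0,-0.1]],
    [[0,0,0],[0,0,-0.1]],
  ],
)

```text
t: 13.32
tool_pos: [0.5668, -0.1433, 0.4185]
orientation: [-2.383, -2.047, -0.001]
force: [-0.4, 2.8, -0.7]
opening: 0.05
gripper_force: 3.2
```

>>> apply_moves(
  series=[
    [[0,0,0],[0,0,-0.12]],
    [[0,0,0],[0,0,-0.12]],
    [[0,0,0],[0,0,-0.12]],
    [[0,0,0],[0,0,-0.12]],
    [[0,0,0],[0,0,-0.12]],
    [[0,0,0],[0,0,-0.12]],
    [[0,0,0],[0,0,-0.12]],
    [[0,0,0],[0,0,-0.12]],
    [[0,0,0],[0,0,-0.12]],
    [[0,0,0],[0,0,-0.12]],
    [[0,0,0],[0,0,-0.12]],
    [[0,0,0],[0,0,-0.12]],
  ],
)

```text
t: 14.32
tool_pos: [0.5669, -0.1435, 0.4186]
orientation: [0.44, 3.11, 0.001]
force: [2.1, 1.4, -1.1]
opening: 0.0505
gripper_force: 3.4
```

>>> apply_moves(
  series=[
    [[0,0,0],[0,0,-0.12]],
    [[0,0,0],[0,0,-0.12]],
    [[0,0,0],[0,0,-0.12]],
    [[0,0,0],[0,0,-0.12]],
    [[0,0,0],[0,0,-0.08]],
    [[0,0,0],[0,0,0]],
    [[0,0,0],[0,0,0.08]],
    [[0,0,-22],[0,0,0]],
    [[0,0,-23],[0,0,0]],
    [[0,0,-23],[0,0,0]],
    [[0,0,0],[0,0,0]],
    [[0,0,0],[0,0,0]],
  ],
)

```text
t: 15.32
tool_pos: [0.5668, -0.1438, 0.4884]
orientation: [-0.301, 3.124, -0.003]
force: [0.4, 0.3, -0.9]
opening: 0.0503
gripper_force: 0.0
```

```bash
python3 -c "
from h import *
from plant import robot
where(robot.read_state(),(566.6,-143.9,416))
rod(robot,'wrist','w4',(0,0,0),(180,255,45))
rod(robot,'side','s4')"
```

```text
t 15.32 pos [ 566.8 -143.8  488.4] yaw -169.0 tilt 0.23 q6 -2.099 open 0.0503 F [ 0.4  0.3 -0.9] M [ 0.05 -0.11 -0.05]
tool shift [ 0.5  0.1 72.4]
wrist (480.52676333972926, 340.0123200486511) 98.17735290527344 [620.47486924   6.02204215 245.        ] r 159.5 world angle 70.2 (387, 282, 173, 120)
side (320.5291790306627, 282.13155291790304) 8.173083305358887 [801.57934501 -56.29516135 245.        ] r 251.0 world angle 20.5 (314, 275, 14, 16)
```

View pics/w4.png

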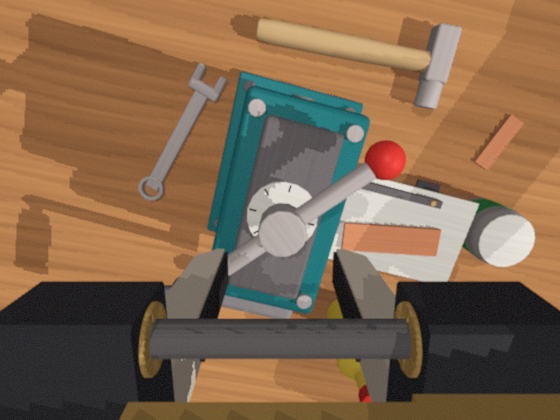

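The wrist view shows the red ball at (385,160), about 40° short of mill -y, as predicted. I'll spin the tool back half a turn and finish the push.

>>> apply_moves(
  series=[
    [[0,0,0],[0,0,0.12]],
    [[0,0,0],[0,0,0.12]],
    [[0,0,0],[0,0,0.12]],
    [[0,0,0],[0,0,0.12]],
    [[0,0,0],[0,0,0.12]],
    [[0,0,0],[0,0,0.12]],
    [[0,0,0],[0,0,0.12]],
    [[0,0,0],[0,0,0.12]],
    [[0,0,0],[0,0,0.12]],
    [[0,0,0],[0,0,0.12]],
    [[0,0,0],[0,0,0.12]],
    [[0,0,0],[0,0,0.12]],
  ],
)

```text
t: 16.42
tool_pos: [0.5664, -0.1436, 0.4839]
orientation: [-1.839, -2.544, 0.002]
force: [-0.0, -0.1, 0.1]
opening: 0.0503
gripper_force: 0.0
```

>>> apply_moves(
  series=[
    [[0,0,0],[0,0,0.12]],
    [[0,0,0],[0,0,0.12]],
    [[0,0,0],[0,0,0.12]],
    [[0,0,0],[0,0,0.12]],
    [[0,0,0],[0,0,0.12]],
    [[0,0,0],[0,0,0.12]],
    [[0,0,0],[0,0,0.12]],
    [[0,0,0],[0,0,0.12]],
    [[0,0,0],[0,0,0.12]],
    [[0,0,0],[0,0,0.12]],
    [[0,0,0],[0,0,0.12]],
    [[0,0,0],[0,0,0.12]],
  ],
)

```text
t: 17.42
tool_pos: [0.5664, -0.1436, 0.4839]
orientation: [-3.061, -0.7, 0.004]
force: [0.7, -0.0, 0.3]
opening: 0.0499
gripper_force: 0.0
```

>>> apply_moves(
  series=[
    [[0,0,0],[0,0,0.12]],
    [[0,0,0],[0,0,0.12]],
    [[0,0,0],[0,0,0.12]],
    [[0,0,0],[0,0,0.02]],
    [[0,0,0],[0,0,0]],
    [[0,0,0],[0,0,0]],
  ],
)

```text
t: 17.92
tool_pos: [0.5666, -0.1436, 0.4849]
orientation: [-3.139, -0.127, 0.002]
force: [-0.0, 0.4, 0.1]
opening: 0.05
gripper_force: 0.0
```

```bash
python3 -c "
from h import *
from plant import robot
where(robot.read_state(),(566.6,-143.9,416))
rod(robot,'wrist','w5')"
```

```text
t 17.92 pos [ 566.6 -143.6  484.9] yaw 4.6 tilt 0.08 q6 1.154 open 0.0500 F [-0.   0.4  0.1] M [ 0.1   0.01 -0.  ]
tool shift [ 0.1  0.4 68.9]Traceback (most recent call last):
  File "<string>", line 5, in <module>
    rod(robot,'wrist','w5')
    ~~~^^^^^^^^^^^^^^^^^^^^
  File "h.py", line 23, in rod
    k=blob(p,lo,hi,(0,0,560,420));(u,v),ra=cv2.minEnclosingCircle(k)
  File "h.py", line 12, in blob
    return max(cv2.findContours(k,cv2.RETR_EXTERNAL,cv2.CHAIN_APPROX_NONE)[0],key=cv2.contourArea)
ValueError: max() iterable argument is empty
```

>>> apply_moves(
  series=[
    [[0,0,23],[0,0,0]],
    [[0,0,23],[0,0,0]],
    [[0,0,22],[0,0,0]],
    [[0,0,0],[0,0,0]],
    [[0,0,0],[0,0,-0.09]],
    [[0,0,0],[0,0,-0.09]],
    [[0,0,0],[0,0,-0.09]],
    [[0,0,0],[0,0,-0.09]],
    [[0,0,0],[0,0,-0.09]],
    [[0,0,0],[0,0,-0.09]],
    [[0,0,0],[0,0,-0.09]],
    [[0,0,0],[0,0,-0.09]],
  ],
)

```text
t: 18.97
tool_pos: [0.5669, -0.1433, 0.4185]
orientation: [-2.891, -1.229, -0.001]
force: [1.6, 2.2, -2.6]
opening: 0.0503
gripper_force: 3.2
```

>>> apply_moves(
  series=[
    [[0,0,0],[0,0,-0.08]],
    [[0,0,0],[0,0,-0.08]],
    [[0,0,0],[0,0,0]],
    [[0,0,0],[0,0,0]],
  ],
)

```text
t: 19.3
tool_pos: [0.5668, -0.1434, 0.4186]
orientation: [2.789, 1.446, 0.001]
force: [0.8, 1.9, -0.4]
opening: 0.0503
gripper_force: 0.9
```

```bash
python3 -c "
from h import *
from plant import robot
where(robot.read_state())
c=robot.calibration('wrist');p,d=robot.read_camera('wrist');cv2.imwrite('pics/w6.png',p)
k=blob(p,(0,0,0),(180,255,50),(0,0,560,270));(u,v),r=cv2.minEnclosingCircle(k);P=ray(c,(u,v),.245)[0]*1000
print(u,v,r,P,np.degrees(np.arctan2(P[1]+144,P[0]-566.4)),np.hypot(P[1]+144,P[0]-566.4))
"
```

```text
t 19.30 pos [ 566.8 -143.4  418.6] yaw 54.8 tilt 0.03 q6 0.279 open 0.0503 F [ 0.8  1.9 -0.4] M [ 0.24 -0.15 -0.04]
433.99884033203125 192.01739501953125 30.066696166992188 [ 642.91548933 -148.80618103  245.        ] -3.5942079686682273 76.66628648974289
```

View pics/w6.png

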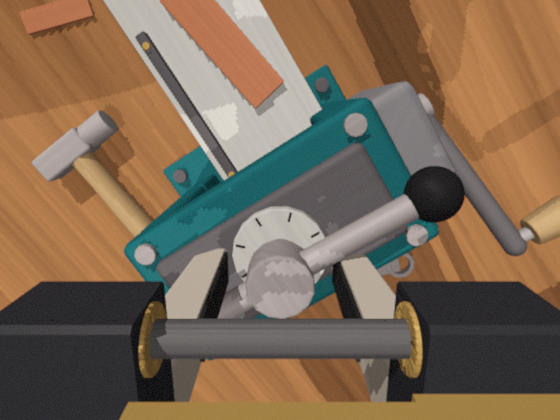

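The wrist view shows the black ball at (434,192), a world angle of -3.6°. Compared with -2.6° for the red ball at the stop, that is about 1° short of half a turn. I'll nudge it, then release and lift clear.

>>> apply_moves(
  series=[
    [[0,0,0],[0,0,-0.012]],
    [[0,0,0],[0,0,-0.012]],
    [[0,0,0],[0,0,0]],
    [[0,0,0],[0,0,0.06]],
    [[0,0,0],[0,0,0.06]],
    [[0,0,-22],[0,0,0]],
    [[0,0,-23],[0,0,0]],
    [[0,0,-23],[0,0,0]],
    [[0,0,0],[0,0,0]],
    [[0,0,0],[0,0,0]],
  ],
  claw=0.54,
)

```text
t: 20.18
tool_pos: [0.5668, -0.144, 0.4879]
orientation: [2.852, 1.31, 0.004]
force: [-0.4, -0.1, -0.2]
opening: 0.05
gripper_force: 0.0
```

```bash
python3 -c "
from h import *
from plant import robot
where(robot.read_state())
c=robot.calibration('wrist');p,d=robot.read_camera('wrist');cv2.imwrite('pics/w7.png',p)
k=blob(p,(0,0,0),(180,255,50),(0,0,560,270));(u,v),r=cv2.minEnclosingCircle(k);P=ray(c,(u,v),.245)[0]*1000
print(u,v,r,P,np.degrees(np.arctan2(P[1]+144,P[0]-566.4)),np.hypot(P[1]+144,P[0]-566.4))
k=blob(p,(5,120,60),(13,255,255),(100,0,330,150));print('bar',rect(c,k,.105),cv2.boundingRect(k))
"
```

```text
t 20.18 pos [ 566.8 -144.   487.9] yaw 49.3 tilt 0.23 q6 0.373 open 0.0500 F [-0.4 -0.1 -0.2] M [-0.01 -0.02  0.03]
378.5 156.5 20.012596130371094 [ 642.45672068 -148.21688968  245.        ] -3.1734587273332946 76.17353161403588
bar ((655.3283081054688, -45.200355529785156), (66.1795425415039, 88.631591796875), 49.34285354614258) (230, 0, 100, 81)
```

Black ball at -3.2° against -2.6°, so the half turn is good to about 0.01 rad. Next is the bar.

>>> apply_moves(
  series=[
    [[0,0,0],[0,0,-0.109]],
    [[0,0,0],[0,0,-0.109]],
    [[0,0,0],[0,0,-0.109]],
    [[0,0,0],[0,0,-0.109]],
    [[0,0,0],[0,0,-0.109]],
    [[0,0,0],[0,0,-0.109]],
    [[31,18,0],[0,0,0]],
    [[31,18,0],[0,0,0]],
    [[31,18,0],[0,0,0]],
    [[31,18,0],[0,0,0]],
    [[0,0,0],[0,0,0]],
    [[0,0,0],[0,0,0]],
  ],
  claw=0,
)

```text
t: 21.23
tool_pos: [0.6458, -0.022, 0.483]
orientation: [-2.277, -2.161, 0.004]
force: [0.1, 0.3, 0.4]
opening: 0.0008
gripper_force: 0.0
```

```bash
cat >> h.py <<'E'
YAW=np.radians(-93.2);MX=np.array([np.cos(YAW),np.sin(YAW)]);MY=np.array([-MX[1],MX[0]]);O=np.array([566.5,-143.6])
def m2w(x,y,z):return (*(O+x*MX+y*MY),z)
def w2m(P):r=np.array(P)[:2]-O;return r@MX,r@MY
def barm(c,p,box):
    k=blob(p,(5,120,60),(13,255,255),box);r=rect(c,k,.105);b=cv2.boxPoints(r);print('bar',r,'mill centre',np.round(w2m(r[0]),1),'box',cv2.boundingRect(k),'corners mill',[np.round(w2m(q),1).tolist() for q in b])
E
python3 -c "
from h import *
from plant import robot
s=robot.read_state();where(s,m2w(-124,72,288));print(w2m(s['tool_pos']*1000))
c=robot.calibration('wrist');E=np.array(c['extrinsics']);print('cam',-E[:3,:3].T@E[:3,3])
p,d=robot.read_camera('wrist');cv2.imwrite('pics/w8.png',p)
"
```

```text
t 21.23 pos [645.8 -22.  483. ] yaw 87.0 tilt 0.22 q6 -0.061 open 0.0008 F [0.1 0.3 0.4] M [-0.03 -0.05 -0.03]
tool shift [ -1.8   0.3 195. ]
(np.float64(-125.79837222996183), np.float64(72.42994862552811))
cam [0.64973237 0.05075544 0.4630432 ]
```

View pics/w8.png

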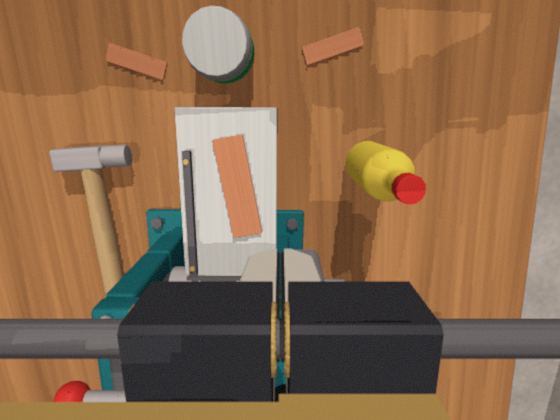

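The wrist view shows the bar at (237,187) with the fence to its left at (190,215). The oiler at (405,180) is clear. I'll descend beside the bar.

>>> apply_moves(
  series=[
    [[0,0,36],[0,0,0]],
    [[0,0,36],[0,0,0]],
    [[0,0,36],[0,0,0]],
    [[0,0,36],[0,0,0]],
    [[0,0,25],[0,0,0]],
    [[0,0,10],[0,0,0]],
    [[0,0,0],[0,0,0]],
    [[0,0,0],[0,0,0]],
  ],
)

```text
t: 21.95
tool_pos: [0.6453, -0.0246, 0.3075]
orientation: [2.283, 2.158, -0.0]
force: [-1.1, 0.9, 0.4]
opening: 0.0006
gripper_force: 0.0
```

```bash
python3 -c "
from h import *
from plant import robot
s=robot.read_state();where(s,m2w(-124,72,288));print(w2m(s['tool_pos']*1000))
c=robot.calibration('wrist');p,d=robot.read_camera('wrist');cv2.imwrite('pics/w9.png',p)
P=[m2w(*q) for q in [(-123.7,28.6,105),(-200,-30,100),(-200,66,100)]];print(proj(c,np.array(P)/1000))
"
```

```text
t 21.95 pos [645.3 -24.6 307.5] yaw 86.8 tilt 0.01 q6 -0.061 open 0.0006 F [-1.1  0.9  0.4] M [-0.04 -0.08 -0.01]
tool shift [ 0.8 -0.  19.5]
(np.float64(-123.17663883867166), np.float64(71.99884138972196))
[[196.43979409 252.72327215]
 [ 67.55907082 101.08935103]
 [266.66744334 100.81894352]]
```

>>> apply_moves(
  series=[
    [[0,0,10],[0,0,0]],
    [[0,0,6],[0,0,0]],
    [[0,0,2],[0,0,0]],
    [[0,0,0],[0,0,0]],
    [[0,0,0],[0,0,0]],
  ],
)

```text
t: 22.42
tool_pos: [0.6453, -0.0237, 0.2887]
orientation: [-2.281, -2.16, 0.0]
force: [-0.6, 0.2, -0.1]
opening: 0.0005
gripper_force: 0.0
```

```bash
python3 -c "
from h import *
from plant import robot
s=robot.read_state();where(s,m2w(-124,72,288));print(w2m(s['tool_pos']*1000))"
```

```text
t 22.42 pos [645.3 -23.7 288.7] yaw 86.9 tilt 0.01 q6 -0.061 open 0.0005 F [-0.6  0.2 -0.1] M [-0.04 -0.09 -0.01]
tool shift [-0.1 -0.   0.7]
(np.float64(-124.14679196685586), np.float64(72.02189307778306))
```

Tip at z 102.7 with no contact. Now the sideways push towards the fence.

>>> apply_moves(
  series=[
    [[0,-5,0],[0,0,0]],
    [[0,-5,0.5],[0,0,0]],
    [[0,-4,0],[0,0,0]],
    [[0,-4,0],[0,0,0]],
    [[0,-4,0],[0,0,0]],
    [[0,-4,0],[0,0,0]],
    [[0,-4,0],[0,0,0]],
    [[0,0,0],[0,0,0]],
  ],
)

```text
t: 23.08
tool_pos: [0.6148, -0.022, 0.2884]
orientation: [-2.282, -2.159, 0.0]
force: [-0.4, 0.8, -0.0]
opening: 0.0008
gripper_force: 0.1
```

```bash
python3 -c "
from h import *
from plant import robot
s=robot.read_state();where(s);print(w2m(s['tool_pos']*1000))
c=robot.calibration('wrist');p,d=robot.read_camera('wrist');cv2.imwrite('pics/w10.png',p)"
```

```text
t 23.08 pos [614.8 -22.  288.4] yaw 86.8 tilt 0.01 q6 -0.064 open 0.0008 F [-0.4  0.8 -0. ] M [ 0.02 -0.1  -0.  ]
(np.float64(-124.06549325156934), np.float64(41.446211430771655))
```

View pics/w10.png

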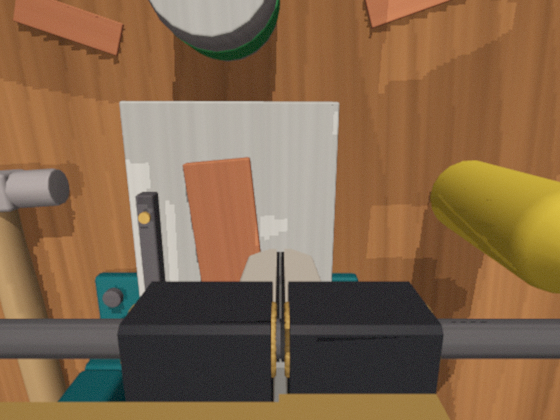

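The wrist view shows the finger against the bar's +y side, with the bar's rear end at (217,160) still about 25 px short of the fence at (150,210). I'll keep pushing.

>>> apply_moves(
  series=[
    [[0,-4,0],[0,0,0]],
    [[0,-3,0],[0,0,0]],
    [[0,-2,0],[0,0,0]],
    [[0,0,0],[0,0,0]],
  ],
)

```text
t: 23.47
tool_pos: [0.6061, -0.0216, 0.2883]
orientation: [-2.282, -2.16, 0.0]
force: [-0.6, 0.4, 0.9]
opening: 0.0004
gripper_force: 0.2
```

```bash
cat > st.py <<'E'
from h import *
from plant import robot
s=robot.read_state();where(s);print('mill',np.round(w2m(s['tool_pos']*1000),1),'F mill',np.round([s['force'][:2]@MX,s['force'][:2]@MY],1))
E
python3 st.py
```

```text
t 23.47 pos [606.1 -21.6 288.3] yaw 86.8 tilt 0.00 q6 -0.065 open 0.0004 F [-0.6  0.4  0.9] M [-0.05 -0.07  0.02]
mill [-124.1   32.7] F mill [-0.4 -0.6]
```

>>> apply_moves(
  series=[
    [[0,-2,0],[0,0,0]],
    [[0,-1.5,0],[0,0,0]],
    [[0,0,0],[0,0,0]],
  ],
)

```text
t: 23.72
tool_pos: [0.6027, -0.0214, 0.2882]
orientation: [-2.282, -2.159, 0.0]
force: [0.2, 0.2, 1.0]
opening: 0.0007
gripper_force: 0.3
```

```bash
python3 st.py
```

```text
t 23.72 pos [602.7 -21.4 288.2] yaw 86.8 tilt 0.01 q6 -0.065 open 0.0007 F [0.2 0.2 1. ] M [-0.07 -0.11 -0.02]
mill [-124.    29.4] F mill [-0.2  0.2]
```

>>> apply_moves(
  series=[
    [[0,-2,0],[0,0,0]],
    [[0,-2,0],[0,0,0]],
    [[0,0,0],[0,0,0]],
  ],
)

```text
t: 23.97
tool_pos: [0.5987, -0.0212, 0.2882]
orientation: [-2.282, -2.159, 0.0]
force: [0.3, 0.2, 1.5]
opening: 0.0005
gripper_force: 0.3
```

```bash
python3 st.py
```

```text
t 23.97 pos [598.7 -21.2 288.2] yaw 86.8 tilt 0.01 q6 -0.066 open 0.0005 F [0.3 0.2 1.5] M [ 0.02 -0.14  0.02]
mill [-124.    25.3] F mill [-0.2  0.3]
```

>>> apply_moves(
  series=[
    [[0,-1.5,0],[0,0,0]],
    [[0,-1.5,0],[0,0,0]],
    [[0,0,0],[0,0,0]],
  ],
)

```text
t: 24.22
tool_pos: [0.5959, -0.021, 0.2884]
orientation: [2.281, 2.159, 0.001]
force: [1.2, -0.4, -0.2]
opening: 0.0006
gripper_force: 0.7
```

```bash
python3 st.py; python3 -c "
from h import *
from plant import robot
c=robot.calibration('wrist');p,d=robot.read_camera('wrist');cv2.imwrite('pics/w11.png',p)
h=cv2.cvtColor(p,cv2.COLOR_BGR2HSV)[120:290,60:300];m=cv2.inRange(h,(5,120,60),(13,255,255));
for r in (40,60,80,100,120):
    x=np.where((m[r]>0)&(np.arange(240)>80))[0]
    if len(x): print(r+120,x.min()+60,x.max()+60,[np.round(w2m(ray(c,(u+60,r+120),.105)[0]*1000),1).tolist() for u in(x.min(),x.max())])
"
```

```text
t 24.22 pos [595.9 -21.  288.4] yaw 86.8 tilt 0.04 q6 -0.066 open 0.0006 F [ 1.2 -0.4 -0.2] M [-0.02 -0.29 -0.02]
mill [-124.    22.6] F mill [0.3 1.2]
160 146 262 [[-175.5, -35.7], [-175.5, 15.1]]
180 146 262 [[-166.6, -36.5], [-166.6, 15.0]]
200 143 262 [[-157.5, -38.7], [-157.5, 14.9]]
220 142 262 [[-148.1, -40.1], [-148.1, 14.8]]
240 143 262 [[-138.4, -40.6], [-138.4, 14.7]]
```

>>> apply_moves(
  series=[
    [[0,-1,0],[0,0,0]],
    [[0,-1,0],[0,0,0]],
    [[0,0,0],[0,0,0]],
  ],
)

```text
t: 24.52
tool_pos: [0.5946, -0.021, 0.2891]
orientation: [2.28, 2.158, 0.003]
force: [5.0, -1.1, 0.4]
opening: 0.0006
gripper_force: 2.2
```

```bash
python3 st.py
```

```text
t 24.52 pos [594.6 -21.  289.1] yaw 86.8 tilt 0.17 q6 -0.066 open 0.0006 F [ 5.  -1.1  0.4] M [-0.1  -1.08 -0.02]
mill [-124.    21.2] F mill [0.8 5.1]
```

>>> apply_moves(
  series=[
    [[0,-1,0],[0,0,0]],
    [[0,0,0],[0,0,0]],
  ],
)

```text
t: 24.68
tool_pos: [0.5939, -0.0209, 0.2894]
orientation: [2.279, 2.157, 0.004]
force: [7.4, 0.2, 1.2]
opening: 0.0002
gripper_force: 2.9
```

```bash
python3 st.py
```

```text
t 24.68 pos [593.9 -20.9 289.4] yaw 86.8 tilt 0.24 q6 -0.067 open 0.0002 F [7.4 0.2 1.2] M [-0.11 -1.3   0.02]
mill [-124.    20.5] F mill [-0.6  7.4]
```

View pics/w11.png

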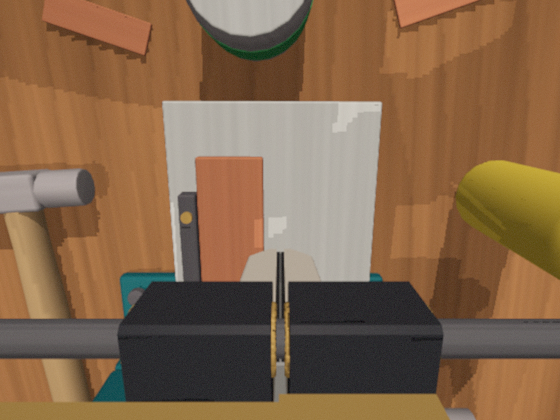

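The wrist view shows the bar at (230,220) parallel to the fence at (189,240) and touching it, with 7 N reacted. I'll go round to its rear end. One more thing: that was the eleventh picture viewed, one over the limit of ten, so from here I use numbers only.

>>> apply_moves(
  series=[
    [[0,3,0],[0,0,0]],
    [[0,3,0],[0,0,0]],
    [[0,0,-25],[0,0,0]],
    [[24,-8,0],[0,0,0]],
    [[24,-9,0],[0,0,0]],
    [[24,-9,0],[0,0,0]],
    [[0,0,0],[0,0,0]],
    [[0,0,0],[0,0,0]],
  ],
)

```text
t: 25.35
tool_pos: [0.5764, 0.0533, 0.3126]
orientation: [-2.278, -2.161, 0.002]
force: [-0.4, 0.1, 0.4]
opening: 0.0005
gripper_force: 0.0
```

```bash
python3 st.py; python3 -c "
from h import *
from plant import robot
where(robot.read_state(),m2w(-195,-1,288))"
```

```text
t 25.35 pos [576.4  53.3 312.6] yaw 87.0 tilt 0.10 q6 0.056 open 0.0005 F [-0.4  0.1  0.4] M [-0.01 -0.08  0.  ]
mill [-197.1   -1.1] F mill [-0.1 -0.4]
t 25.35 pos [576.4  53.3 312.6] yaw 87.0 tilt 0.10 q6 0.056 open 0.0005 F [-0.4  0.1  0.4] M [-0.01 -0.08  0.  ]
tool shift [-2.1  0.1 24.6]
```

>>> apply_moves(
  series=[
    [[0,0,12],[0,0,0]],
    [[0,0,10],[0,0,0]],
    [[0,0,2],[0,0,0]],
    [[0,0,0],[0,0,0]],
    [[-5,0,0],[0,0,0]],
    [[-5,0,0],[0,0,0]],
    [[-4,0,0],[0,0,0]],
    [[-4,0,0],[0,0,0]],
    [[-4,0,0],[0,0,0]],
    [[0,0,0],[0,0,0]],
  ],
)

```text
t: 26.18
tool_pos: [0.5757, 0.0292, 0.2894]
orientation: [2.282, 2.158, -0.0]
force: [0.2, 0.6, 0.7]
opening: 0.0005
gripper_force: 0.0
```

```bash
python3 st.py
```

```text
t 26.18 pos [575.7  29.2 289.4] yaw 86.8 tilt 0.02 q6 0.018 open 0.0005 F [0.2 0.6 0.7] M [-0.03 -0.09 -0.01]
mill [-173.1   -0.4] F mill [-0.6  0.2]
```

>>> apply_moves(
  series=[
    [[-4,0,0],[0,0,0]],
    [[-4,0,0],[0,0,0]],
    [[-4,0,0],[0,0,0]],
    [[-4,0,0],[0,0,0]],
    [[-4,0,0],[0,0,0]],
    [[-4,0,0],[0,0,0]],
    [[-4,0,0],[0,0,0]],
    [[-4,0,0],[0,0,0]],
    [[-4,0,0],[0,0,0]],
    [[0,0,0],[0,0,0]],
  ],
)

```text
t: 27.02
tool_pos: [0.5737, -0.0066, 0.2892]
orientation: [2.282, 2.159, -0.001]
force: [-0.5, -0.5, 1.1]
opening: 0.0006
gripper_force: 0.0
```

```bash
python3 st.py
```

```text
t 27.02 pos [573.7  -6.6 289.2] yaw 86.8 tilt 0.02 q6 -0.045 open 0.0006 F [-0.5 -0.5  1.1] M [ 0.02 -0.03 -0.01]
mill [-137.2   -0.4] F mill [ 0.5 -0.5]
```

```bash
python3 -c "
from h import *
from plant import robot
c=robot.calibration('wrist');p,d=robot.read_camera('wrist')
for x in(-180,-170,-160,-150):
    u,v=proj(c,np.array(m2w(x,-1,105))/1000)[0];print(x,int(u),int(v),p[int(v),int(u)] if v<420 else None)
c=robot.calibration('top');p,d=robot.read_camera('top')
for x in(-130,-120,-110,-100,-80,-60):
    u,v=proj(c,np.array(m2w(x,-1,105))/1000)[0];print(x,int(u),int(v),p[int(v),int(u)])
"
```

```text
-180 278 179 [167 175 180]
-170 278 200 [167 175 180]
-160 278 221 [181 190 194]
-150 278 242 [165 173 180]
-130 286 215 [102 123 135]
-120 291 215 [106 128 140]
-110 296 216 [126 154 168]
-100 300 216 [131 161 174]
-80 309 217 [130 161 176]
-60 319 218 [130 162 176]
```

>>> apply_moves(
  series=[
    [[-3,0,0.5],[0,0,0]],
    [[-3,0,0],[0,0,0]],
    [[-3,0,0],[0,0,0]],
    [[0,0,0],[0,0,0]],
  ],
)

```text
t: 27.45
tool_pos: [0.5732, -0.0153, 0.2886]
orientation: [2.282, 2.159, -0.001]
force: [-0.2, 0.2, 0.5]
opening: 0.0007
gripper_force: 0.0
```

```bash
python3 st.py
```

```text
t 27.45 pos [573.2 -15.3 288.6] yaw 86.8 tilt 0.02 q6 -0.061 open 0.0007 F [-0.2  0.2  0.5] M [-0.07 -0.04 -0.01]
mill [-128.5   -0.5] F mill [-0.2 -0.3]
```

The bar's old place is empty, so it is sliding. I'll go on slowly to the stop.

>>> apply_moves(
  series=[
    [[-3,0,0],[0,0,0]],
    [[-2.5,0,0],[0,0,0]],
    [[-2.5,0,0],[0,0,0]],
    [[0,0,0],[0,0,0]],
  ],
)

```text
t: 27.78
tool_pos: [0.5728, -0.0232, 0.2887]
orientation: [2.282, 2.159, -0.0]
force: [0.2, 0.0, -0.2]
opening: 0.0008
gripper_force: 0.0
```

```bash
python3 st.py
```

```text
t 27.78 pos [572.8 -23.2 288.7] yaw 86.8 tilt 0.01 q6 -0.075 open 0.0008 F [ 0.2  0.  -0.2] M [-0.02 -0.08  0.02]
mill [-120.5   -0.5] F mill [-0.   0.2]
```

>>> apply_moves(
  series=[
    [[-1.5,0,0],[0,0,0]],
    [[-1.5,0,0],[0,0,0]],
    [[0,0,0],[0,0,0]],
  ],
)

```text
t: 28.03
tool_pos: [0.5726, -0.026, 0.2887]
orientation: [2.282, 2.159, -0.0]
force: [-0.3, 0.0, -1.1]
opening: 0.0005
gripper_force: 0.0
```

```bash
python3 st.py
```

```text
t 28.03 pos [572.6 -26.  288.7] yaw 86.8 tilt 0.00 q6 -0.080 open 0.0005 F [-0.3  0.  -1.1] M [-0.09 -0.07  0.02]
mill [-117.8   -0.4] F mill [-0.  -0.3]
```

>>> apply_moves(
  series=[
    [[-1,0,0],[0,0,0]],
    [[-1,0,0],[0,0,0]],
    [[0,0,0],[0,0,0]],
  ],
)

```text
t: 28.28
tool_pos: [0.5725, -0.0277, 0.2888]
orientation: [-2.281, -2.16, -0.0]
force: [0.7, 1.4, -0.3]
opening: 0.0005
gripper_force: 0.6
```

```bash
python3 st.py
```

```text
t 28.28 pos [572.5 -27.7 288.8] yaw 86.9 tilt 0.02 q6 -0.083 open 0.0005 F [ 0.7  1.4 -0.3] M [ 0.15 -0.09  0.02]
mill [-116.1   -0.4] F mill [-1.4  0.7]
```

>>> apply_moves(
  series=[
    [[-1,0,0],[0,0,0]],
    [[-1,0,0],[0,0,0]],
    [[0,0,0],[0,0,0]],
  ],
)

```text
t: 28.53
tool_pos: [0.5725, -0.0289, 0.2889]
orientation: [-2.28, -2.159, -0.003]
force: [0.5, 5.9, 1.9]
opening: 0.0003
gripper_force: 3.2
```

```bash
python3 st.py
```

```text
t 28.53 pos [572.5 -28.9 288.9] yaw 86.9 tilt 0.12 q6 -0.087 open 0.0003 F [0.5 5.9 1.9] M [ 1.12 -0.06 -0.01]
mill [-114.8   -0.4] F mill [-5.9  0.2]
```

The rolls stop the bar: 5.9 N at tool x -114.8, and about -114.5 was expected. I'll withdraw and check.

>>> apply_moves(
  series=[
    [[3,0,0],[0,0,0]],
    [[4,0,0],[0,0,0]],
    [[10,0,0],[0,0,0]],
    [[0,0,-30],[0,0,0]],
    [[0,0,-40],[0,0,0]],
    [[0,0,-40],[0,0,0]],
    [[0,-35,-20],[0,0,0]],
    [[0,-40,0],[0,0,0]],
    [[0,-40,0],[0,0,0]],
    [[0,-40,0],[0,0,0]],
    [[0,0,0],[0,0,0]],
    [[0,0,0],[0,0,0]],
  ],
)

```text
t: 29.53
tool_pos: [0.4168, -0.0036, 0.4191]
orientation: [2.28, 2.158, 0.002]
force: [0.4, 0.1, -0.3]
opening: 0.0008
gripper_force: 0.0
```

```bash
python3 st.py; python3 -c "
from h import *
from plant import robot
for n in('wrist','top','side'):
  try:
    c=robot.calibration(n);p,d=robot.read_camera(n);cv2.imwrite('pics/z_%s.png'%n,p)
    q=proj(c,np.array([m2w(x,y,105) for x in(-130,0) for y in(-12,40)])/1000);x0,y0=np.maximum(q.min(0)-5,0).astype(int);x1,y1=(q.max(0)+5).astype(int)
    print(n,(x0,y0,x1,y1));barm(c,p,(x0,y0,x1,y1))
    if n=='top':
        k=blob(p,(0,180,90),(8,255,255),(310,150,430,280));ce,_=cv2.minEnclosingCircle(k);P=ray(c,ce,.245)[0]*1000;print('red',P,np.degrees(np.arctan2(P[1]+144,P[0]-566.4)))
  except Exception as e: print(n,e)
"
```

```text
t 29.53 pos [416.8  -3.6 419.1] yaw 86.9 tilt 0.13 q6 -0.077 open 0.0008 F [ 0.4  0.1 -0.3] M [-0.01 -0.13  0.  ]
mill [-131.4 -157.3] F mill [-0.1  0.4]
wrist (np.int64(433), np.int64(198), np.int64(525), np.int64(347))
bar ((570.2432861328125, -77.86640167236328), (81.38198852539062, 30.075647354125977), 86.6784896850586) mill centre [-65.8   0.1] box (439, 231, 47, 88) corners mill [[-25.2, -15.1], [-25.1, 15.0], [-106.5, 15.2], [-106.6, -14.9]]
top (np.int64(281), np.int64(191), np.int64(353), np.int64(230))
bar ((569.4951782226562, -74.64602661132812), (70.90428924560547, 29.01116371154785), 86.75279235839844) mill centre [-69.   -0.9] box (299, 210, 33, 16) corners mill [[-33.6, -15.4], [-33.5, 13.6], [-104.5, 13.7], [-104.5, -15.3]]
red [ 492.38369637 -138.13921736  245.        ] 175.47263343531964
side (np.int64(199), np.int64(231), np.int64(282), np.int64(282))
bar ((571.1852416992188, -54.4678955078125), (34.47856903076172, 32.99647521972656), 84.28839874267578) mill centre [-89.3  -0.3] box (242, 239, 19, 17) corners mill [[-72.8, -17.5], [-71.3, 15.4], [-105.8, 16.9], [-107.2, -16.0]]
```

```bash
python3 -c "
from plant import robot
print(robot.close_job())"
```

```text
the job is handed in; nothing more can be done
None
```

The job is done and handed in at about 29.7 s: the rolls were closed to the stop, the handle was backed off half a turn (within 1–2° by camera), and the bar lies flat on the fence with its front end stopped by the rolls; no other object was touched, but I viewed 11 pictures against the limit of 10.

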